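# Hold the long sensor rod through the guide bridge over a dop

## Task

Take the longer of the two sensor rods out of the rack and lower it from above through the round hole in the top plate of the guide bridge, without the rod touching the bridge or the dop that stands below the hole. Finish while holding the rod there with the gripper: still, upright, centred in the hole, its tip about 8 mm above the top of the dop. Leave the short rod in the rack and the dop where it stands.

Things in the scene. Friction and masses are not known exactly. Their poses are not given: they have to be found in the camera images.
- long_rod: longer sensor rod, loose, upright, tip down in a rack socket: round steel stem 10 mm wide, 95 mm long; above it a square black grip 22 x 22 mm, from 95 to 135 mm above the tip; on top a stub 14 mm wide, 8 mm high; 143 mm overall, 70 to 140 g. Origin: centre of the flat tip (lower end); z up along the stem, x and y square to the grip's flat sides
- short_rod: the shorter sensor rod, loose, standing in the other socket: like the long one but its stem is only 55 mm long (grip from 55 to 95 mm above the tip, 103 mm overall). Origin at the tip, axes likewise. It stays in the rack
- rack: fixed grey block 60 x 160 mm, 40 mm high, with two round sockets 13 mm wide and 30 mm deep, 45 mm either side of its centre along its y; socket floors are 10 mm above the work surface, so a standing rod's tip is at height 10 mm. Either rod may stand in either socket. Origin: centre of the underside, z up
- bridge: fixed metal guide bridge: bright base plate 90 x 130 x 8 mm, two posts 14 mm wide 50 mm either side of centre along its y, on them a dark top plate 56 (x) x 130 (y) mm, from 80 to 90 mm above the work surface, screw heads over the posts 5 mm higher. A vertical round hole 26 mm wide goes through the top plate's middle. Origin: centre of the underside, z up
- guide_hole (a point): centre of the guide hole's upper mouth, at the top face of the bridge's top plate, 90 mm above the work surface
- dop: small grey metal dop 12 mm in diameter and 33 mm high, loose, standing upright on the bridge's base plate straight below the guide hole; its top is 41 mm above the work surface. Origin: centre of its underside (8 mm above the work surface)

How it is judged:
On the way, in this order (a step that is already met when the one before it is completed fails the run):
1. the long rod is drawn right out of the rack: its tip is above the rack's top face (z of long_rod in the frame of rack above 0.045 m), for 0.1 s.
2. the tip of the long rod is over the guide hole, above the top plate (horizontal distance between long_rod and guide_hole below 0.009 m and z of long_rod in the frame of guide_hole above 0 m), for 0.02 s.
At the end, for the whole second after the job is handed in: Gripper holds the long rod (over 1 N), still and upright (0.09 rad), tip within 4.5 mm of the hole's axis and 3 to 14 mm above the dop's top, touching neither bridge nor dop; dop upright within 5 mm of the axis; short rod standing in its socket (horizontal distance between long_rod and guide_hole below 0.0045 m and angle between long_rod's own z axis and vertical below 0.09 rad and z of long_rod in the frame of dop between 0.036 and 0.047 m and linear speed of long_rod below 0.02 m/s and contact force between long_rod and the fingers above 1 N and contact force between long_rod and bridge below 0.3 N and contact force between long_rod and dop below 0.3 N and horizontal distance between dop and guide_hole below 0.005 m and angle between dop's own z axis and vertical below 0.1 rad and z of short_rod in the frame of rack below 0.02 m and angle between short_rod's own z axis and vertical below 0.2 rad); the arm keeps its last pose, push and grip.
It fails at once if the long rod touches the guide bridge (contact force between long_rod and bridge above 0.5 N).
It fails at once if the long rod touches the dop (contact force between long_rod and dop above 0.5 N).
It fails at once if the short rod is drawn out of the rack (z of short_rod in the frame of rack above 0.04 m).
It also fails if it takes over 42 s, if anything falls off the work surface, if the arm or the gripper's body presses on something with over 40 N, if the wrist force passes 120 N, or if a joint passes its speed limit or range.

## Robot

A 6-joint arm with a two-finger parallel gripper is mounted at the origin on a cart in front of the work surface, level with it; the furniture and walls round the work are solid. World frame = base frame: x ahead of the robot, y to its left, z up, the work surface at z = 0. Lengths are in m, angles in rad, forces in N, time in s.
With the tool pointing down it reaches from about 0.325 to 0.775 m from the base axis. Payload 5.5 kg.
Tool frame: the origin (TCP) lies between the finger pads; the fingertips stand 8 mm ahead of it and the grasp point (between the pads) lies 11 mm behind it (tcp_to_tips is the distance from the TCP to the fingertips, in m); z points along the fingers, y is the line along which they close (so a half turn about z gives the same grasp; the last joint's range is limited). The gripper opens to 88 mm and grips with 3 to 60 N. Pads are 20 mm wide; open, the fingers measure 115 mm over their backs; the gripper's body (75 mm by 178 mm) begins 61 mm behind the grasp point.
Start: joints at [-1.323, 0.091, 1.231, -0, 1.82, -0.057], TCP at [0.18, -0.572, 0.231] pointing down, gripper open.
Joint ranges: [-2.87, 2.87], [-0.86, 2.18], [0.17, 2.46], [-1.51, 4.65], [0.06, 2.69], [-2.65, 2.65]. Speed limits (rad/s): [2.57, 2.57, 3.01, 3.14, 3.14, 3.14].

## Interface

Orientations are given as a unit quaternion [w, x, y, z].
In Python, from bench import * gives the robot as it stands. Calls block until the motion is done:
- move_to(position, orientation): joint-space move of the TCP to a pose.
- move_l(position, speed=0.15, orientation=None): straight line of the TCP; orientation=None keeps the orientation; speed is the mean speed in m/s.
- movej(angles): joint-space move.
- gripper_open() and close(): open the fingers fully, or close them until they stop; the grip force is fixed at half the most.
- hold(seconds).
- inverse_kinematics(position, orientation): joint angles nearest the present ones, or None.
- state(): the state.
- get_image(name): name is "side" or "top" or "wrist"; returns a dict with "frame" (420x560x3 uint8, blue, green, red), "depth" (420x560 float32, m along the optical axis (not along the pixel's ray), 0 where there is no reading), "camera_matrix" (3x3 intrinsics, pixels), "view" (4x4, takes a point from world to camera coordinates). Camera axes: x right, y up, looking along -z (the intrinsics and any distortion apply to the point x, -y, -z); pixel columns grow to the right and rows downward; lengths in m; the calibration is good to about 2 mm. The wrist camera is an equidistant fisheye: a pixel r from the principal point sees the ray r / f radians off the axis. A picture is of the moment at which its call begins.
A pose or a line that the arm cannot do raises IKError and nothing moves.
- job_done(): hands the job in; it is judged then, once.
The state is a dict: "time": time; "joint_pos": joint angles; "dq": joint speeds; "joint_torque": joint torques, N m; "ee_pos": TCP position; "ee_rot": TCP orientation; "ft_force": force on the tool from outside, world axes, zero at the start; "moment": the same for the moment, N m; "finger_gap": finger opening in m; "finger_force": force on a finger pad.
Only numpy, scipy, OpenCV 4.12 (cv2) and the standard library are available. Lean on these libraries where they do the work, as an engineer would, in place of code of your own. Each camera call takes 0.05 s, during which the arm holds its last target. There are 200 camera calls.

## Working session

There is one attempt and no reset: what is moved stays moved. The work goes in short steps, each a Python script; the robot and the scene stay as the last script left them, time stands still between calls to the robot, and variables do not carry over. Pictures are saved under pics/ and viewed, at most 10 in all, crops included, and the job is handed in when it is done.

```bash
mkdir -p pics; cat > h.py <<'E'
from bench import *
import numpy as np, cv2, pickle
def grab(n,tag):
    im=get_image(n); pickle.dump(im,open(f'pics/{tag}.pkl','wb')); cv2.imwrite(f'pics/{tag}.png',im['frame']); return im
def load(tag): return pickle.load(open(f'pics/{tag}.pkl','rb'))
def world(im,u,v,d):  # pinhole
    K=im['camera_matrix']; u=np.asarray(u,float);v=np.asarray(v,float)
    p=np.stack([(u-K[0,2])/K[0,0]*d,-(v-K[1,2])/K[1,1]*d,-d*np.ones_like(u),np.ones_like(u)],-1)
    return (p@np.linalg.inv(im['view']).T)[...,:3]
def cloud(im):
    v,u=np.indices(im['depth'].shape); return world(im,u,v,im['depth'])
E
python3 - <<'E'
from h import *
a=grab('side','s0');b=grab('top','t0')
for i in (a,b): print(i['camera_matrix'],np.linalg.inv(i['view'])[:3].round(3),[k for k in i])
print(state())
cv2.imwrite('pics/st0.png',cv2.resize(np.vstack([a['frame'],b['frame']]),None,fx=.7,fy=.7))
E
```

```text
[[546.70862324   0.         278.53514053]
 [  0.         546.70862324 201.66852077]
 [  0.           0.           1.        ]] [[-0.977  0.156 -0.146  0.387]
 [-0.213 -0.663  0.718  0.655]
 [ 0.015  0.732  0.681  0.755]] ['frame', 'depth', 'camera_matrix', 'view']
[[499.62720647   0.         278.89885146]
 [  0.         499.62720647 213.95114325]
 [  0.           0.           1.        ]] [[ 0.025  0.981 -0.192  0.323]
 [-1.     0.023 -0.014 -0.043]
 [-0.01   0.193  0.981  1.123]] ['frame', 'depth', 'camera_matrix', 'view']
{'time': 0.1, 'joint_pos': array([-1.32268113e+00,  9.17637708e-02,  1.23175743e+00,  9.60988334e-06,
        1.81978474e+00, -5.67075433e-02]), 'dq': array([ 0.00216803, -0.00233953, -0.00243689,  0.00091725,  0.00179242,
        0.00057572]), 'joint_torque': array([ 3.96241900e-03, -4.47854090e+01, -4.07572103e+01,  7.01771001e-02,
        2.83875590e-02, -1.11809179e-04]), 'ee_pos': array([ 0.18001065, -0.57210092,  0.22963632]), 'ee_rot': array([-8.53171613e-04,  9.88407311e-01,  1.51823098e-01, -7.72227995e-05]), 'ft_force': array([ 0.31224396, -0.88345925,  0.38852259]), 'moment': array([-0.01812793,  0.01067091, -0.01051781]), 'finger_force': 0.0, 'finger_gap': 0.08813704507497662}
```

View pics/st0.png

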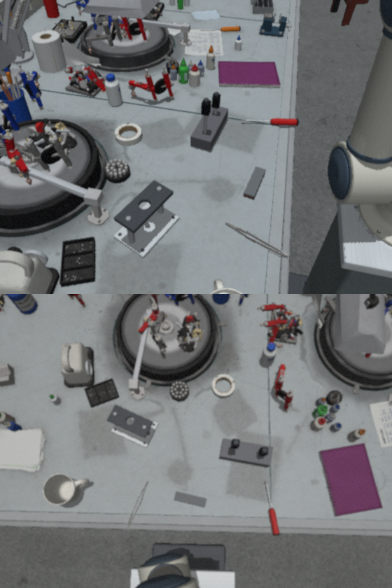

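The side view (top half) shows the bridge near full-resolution pixel (207, 290) and the rack with both rods near (300, 170). The top view shows the bridge near (188, 182) and the rack near (350, 223). Next I'll enlarge these areas.

```bash
python3 - <<'E'
from h import *
a=load('s0');b=load('t0')
f=lambda i,u,v:cv2.resize(i['frame'][v:v+100,u:u+130],(400,300),interpolation=cv2.INTER_CUBIC)
cv2.imwrite('pics/c0.png',np.vstack([np.hstack([f(a,145,245),f(a,245,120)]),np.hstack([f(b,130,130),f(b,285,175)])]))
for n,i in (('s',a),('t',b)):
    P=cloud(i); z=P[...,2]
    for nm,(u,v) in {'s':{'br':(207,293),'rk':(300,185)},'t':{'br':(188,182),'rk':(350,223)}}[n].items():
        for lo,hi in [(.006,.01),(.035,.045),(.084,.092),(.1,.125),(.128,.16)]:
            m=np.zeros(z.shape,bool);m[v-60:v+60,u-60:u+60]=1
            m&=(z>lo)&(z<hi)&(i['depth']>0); q=P[m]
            if len(q)>4:
                r=cv2.minAreaRect((q[:,:2]*1000).astype(np.float32)); print(n,nm,lo,len(q),np.median(q,0).round(4),np.round(r[0],1),np.round(r[1],1),round(r[2],1))
E
```

```text
s br 0.006 2099 [0.585  0.1799 0.0084] [671.9 120.9] [143.  288.3] 56.0
s br 0.035 50 [0.6109 0.2219 0.0379] [640.2 106.4] [ 95.4 232.4] 33.8
s br 0.084 2209 [0.5937 0.181  0.0904] [594.4 173. ] [132.1  60.2] 66.3
s rk 0.006 82 [ 0.5072 -0.1172  0.0084] [ 521.3 -251.7] [206.  272.9] 32.8
s rk 0.035 1361 [ 0.5117 -0.1711  0.0409] [ 588.1 -209.9] [168.4 228. ] 74.9
s rk 0.084 53 [ 0.5093 -0.2227  0.0885] [ 515.6 -190.7] [102.6  19.5] 76.0
s rk 0.1 205 [ 0.5132 -0.2205  0.1119] [ 514.6 -187.3] [114.2  23.4] 81.5
s rk 0.128 185 [ 0.5205 -0.1369  0.1439] [ 521.6 -141.8] [20.8 21.8] 86.9
t br 0.006 1072 [0.6039 0.1815 0.0077] [617.7 189.5] [282.1 280. ] 1.4
t br 0.035 16 [0.7027 0.1455 0.0373] [651.5 114.5] [129.  163.8] 89.4
t br 0.084 1233 [0.5983 0.1739 0.0899] [639.7 155.2] [131.6 156.4] 66.6
t rk 0.006 84 [ 0.4891 -0.1989  0.0068] [ 525.1 -196.2] [269.6 270.8] 2.7
t rk 0.035 1647 [ 0.5114 -0.1868  0.0403] [ 515.2 -187.5] [160.2  61.1] 81.0
t rk 0.084 7 [ 0.498  -0.2238  0.0897] [ 503.7 -223.8] [22.2  9.8] 39.2
t rk 0.1 137 [ 0.5087 -0.2287  0.1069] [ 509.4 -187. ] [110.9  21.9] 88.4
t rk 0.128 136 [ 0.5194 -0.1421  0.1456] [ 521.9 -142.9] [21.7 21.6] 84.7
```

View pics/c0.png

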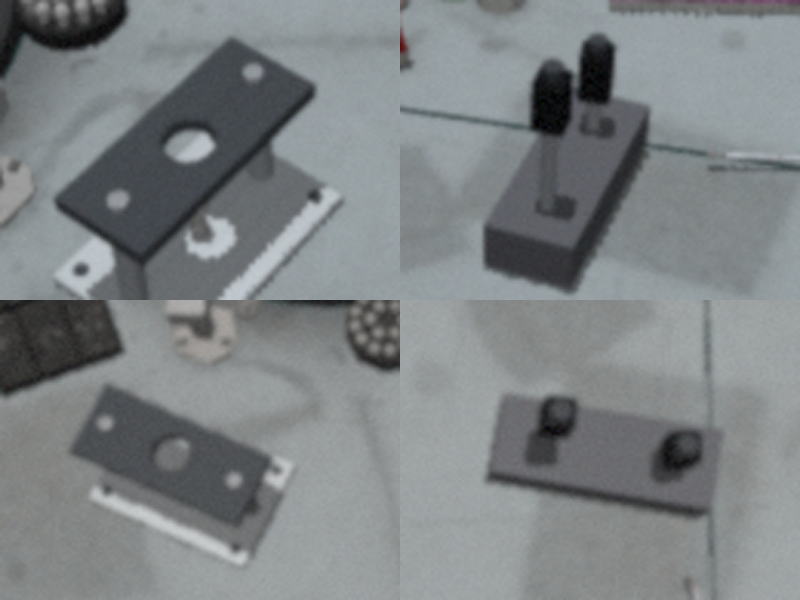

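The crops show the long rod in the +y socket (bottom right panel, the upper-left grip in the top view) and the short rod in the -y socket. The bridge hole is visible in both views, and the dop is visible through the side view near (203, 228) in the top-left panel. The depth-based rack outline measures 160 × 61 mm at z = 0.040 and the plate is at z = 0.090, which matches the text. Next I'll take wrist views from two places.

```bash
cat >> h.py <<'E'
def Q(deg):
    a=np.radians(deg)/2; return [0,np.cos(a),np.sin(a),0]
def fcloud(im):
    K=im['camera_matrix']; d=im['depth']; v,u=np.indices(d.shape)
    x=(u-K[0,2])/K[0,0]; y=(v-K[1,2])/K[1,1]; t=np.hypot(x,y); s=np.where(t<1.4,np.tan(np.minimum(t,1.4))/np.maximum(t,1e-9),0)
    p=np.stack([x*s*d,-y*s*d,-d,np.ones_like(d)],-1)
    return (p@np.linalg.inv(im['view']).T)[...,:3]
def fproj(im,P):
    c=np.c_[np.atleast_2d(P),np.ones(len(np.atleast_2d(P)))]@im['view'].T
    x,y,z=c[:,0],-c[:,1],-c[:,2]; r=np.hypot(x,y); t=np.arctan2(r,z)/np.maximum(r,1e-9); K=im['camera_matrix']
    return np.c_[K[0,0]*t*x+K[0,2],K[1,1]*t*y+K[1,2]]
E
python3 - <<'E'
from h import *
for p in (-5,85,-95,175): print(p,inverse_kinematics([.52,-.14,.27],Q(p)),inverse_kinematics([.595,.173,.25],Q(p)))
move_to([.50,-.16,.30],Q(-5)); hold(.2)
w=grab('wrist','w1'); s=state(); print(s['time'],s['ee_pos'],s['joint_pos'],w['camera_matrix'][0],np.linalg.inv(w['view']).round(3))
for nm,P in (('rod',[.522,-.1425,.153]),('short',[.5085,-.231,.113]),('rackc',[.515,-.1875,.04])): print(nm,fproj(w,P))
E
```

```text
-5 [-3.26173168e-01 -6.28387576e-02  1.31617659e+00 -4.44089210e-16
  1.88825483e+00  1.33188962e+00] [ 2.28056791e-01  1.50016315e-01  1.13277250e+00 -4.44089210e-16
  1.85880384e+00  1.88611958e+00]
85 [-3.26173168e-01 -6.28387576e-02  1.31617659e+00 -4.44089210e-16
  1.88825483e+00 -2.38906705e-01] [ 2.28056791e-01  1.50016315e-01  1.13277250e+00 -4.44089210e-16
  1.85880384e+00  3.15323253e-01]
-95 None None
175 [-3.26173168e-01 -6.28387576e-02  1.31617659e+00 -4.44089210e-16
  1.88825483e+00 -1.80970303e+00] [ 2.28056791e-01  1.50016315e-01  1.13277250e+00 -4.44089210e-16
  1.85880384e+00 -1.25547307e+00]
2.2583 [ 0.49985921 -0.1605273   0.29983008] [-3.75505387e-01 -8.46891733e-02  1.28352422e+00 -7.04380289e-05
  1.94306654e+00  1.28344081e+00] [325.1922621    0.         275.31853236] [[-0.089  0.962  0.257  0.569]
 [-0.996 -0.086 -0.023 -0.167]
 [ 0.    -0.258  0.966  0.454]
 [ 0.     0.     0.     1.   ]]
rod [[253.64160658 181.28366801]]
short [[339.56385198 180.75844203]]
rackc [[294.91212528 169.33379821]]
```

View pics/w1.png

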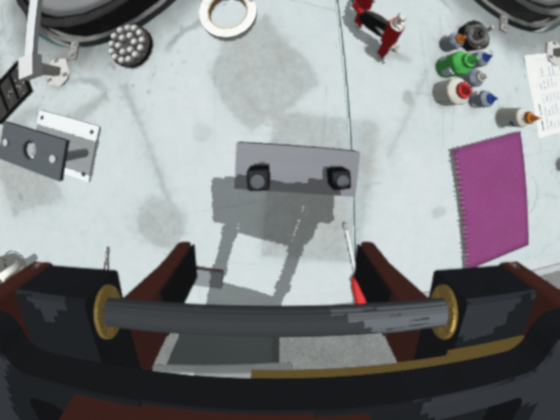

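The wrist picture shows the rack centred near (297, 168), the long rod's top at (258, 178) and the short rod's at (340, 178). The bridge hole is at (30, 149). Next is a closer view at 85°, plus depth clouds.

```bash
python3 - <<'E'
from h import *
def an(w,c,lo,hi,R=.03):
    P=fcloud(w); m=(P[...,2]>lo)&(P[...,2]<hi)&(np.hypot(P[...,0]-c[0],P[...,1]-c[1])<R)&(w['depth']>0); q=P[m]
    if len(q)<5: return print('none',lo)
    r=cv2.minAreaRect((q[:,:2]*1000).astype(np.float32)); print(lo,len(q),np.median(q,0).round(4),np.round(r[0],1),np.round(r[1],1),round(r[2],1))
def both(w):
    an(w,(.515,-.187),.035,.045,.1)
    for lo,hi in((.13,.148),(.148,.158)): an(w,(.522,-.142),lo,hi)
    for lo,hi in((.09,.108),(.108,.118)): an(w,(.508,-.231),lo,hi)
both(load('w1'))
move_to([.51,-.175,.23],Q(85)); hold(.3)
w=grab('wrist','w2'); s=state(); print(s['time'],s['ee_pos'],s['ee_rot']); both(w)
p=fproj(w,[[.522,-.1425,.153]])[0]; print(p); u,v=p.astype(int)
cv2.imwrite('pics/w2c.png',cv2.resize(w['frame'][max(v-50,0):v+50,u-65:u+65],(780,600),interpolation=cv2.INTER_CUBIC))
E
```

```text
0.035 4604 [ 0.5199 -0.1896  0.0402] [ 514.8 -190.4] [161.4  60.7] 81.1
0.13 362 [ 0.5262 -0.1477  0.1445] [ 522.2 -145.6] [22.3 21.6] 85.7
0.148 177 [ 0.5221 -0.146   0.1531] [ 521.8 -145.6] [13.3 13.6] 83.9
0.09 289 [ 0.5117 -0.2304  0.1043] [ 507.9 -234.4] [22.1 21.8] 89.6
0.108 122 [ 0.5083 -0.2338  0.113 ] [ 507.8 -234. ] [13.1 12.2] 43.6
4.025 [ 0.51002879 -0.17500657  0.23009875] [9.05928763e-05 7.37316956e-01 6.75546961e-01 3.16848865e-05]
0.035 6052 [ 0.5145 -0.1874  0.0402] [ 514.9 -190.2] [160.2  60.5] 81.1
0.13 577 [ 0.5213 -0.1411  0.1446] [ 521.8 -145.1] [21.8 21.2] 85.1
0.148 294 [ 0.5218 -0.1454  0.1532] [ 521.9 -145.5] [13.5 13.6] 67.4
0.09 394 [ 0.5084 -0.2271  0.1042] [ 508. -234.] [22.2 21.3] 0.2
0.108 191 [ 0.5081 -0.2331  0.1129] [ 507.7 -233.9] [13.9 12.9] 84.9
[288.63663413 179.39894271]
```

View pics/w2c.png

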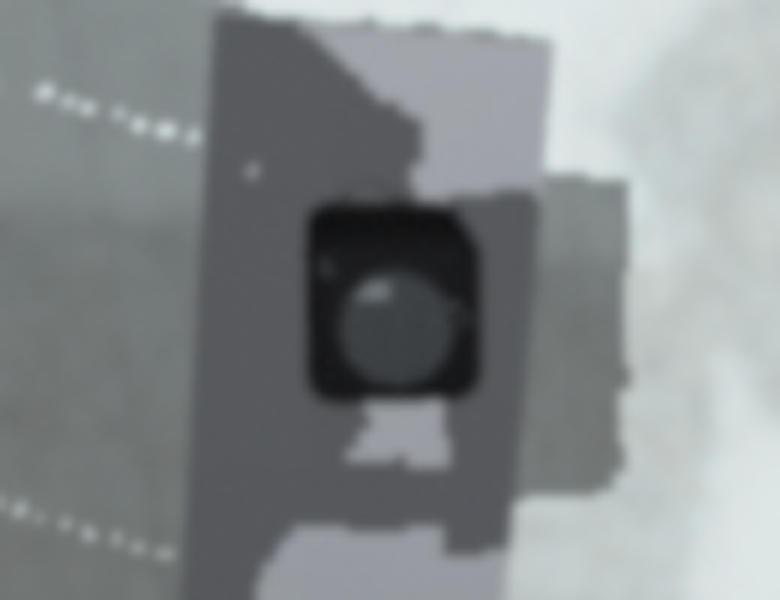

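The crop shows the long rod's grip squarely seen, with its stub centred at (395, 325) and the sides about 4° off the rack. The two wrist views agree on (0.522, -0.1455), z 0.1445/0.153, yaw 85.3°, and the sizes match the text. I'll grasp it now.

```bash
python3 - <<'E'
from h import *
move_to([.522,-.145,.19],Q(85.2)); move_l([.522,-.145,.116],.1); close(); s=state(); print(s['time'],s['finger_gap'],s['finger_force'],s['ft_force'],s['ee_pos'])
move_l([.522,-.145,.245],.08); hold(.3); s=state(); print(s['time'],s['finger_gap'],s['finger_force'],s['ft_force'],s['ee_pos'])
w=grab('wrist','w3');a=grab('side','s3');b=grab('top','t3')
f=lambda i,u,v:cv2.resize(i['frame'][max(v,0):v+120,u:u+160],(400,300),interpolation=cv2.INTER_CUBIC)
cv2.imwrite('pics/c3.png',np.vstack([np.hstack([f(a,230,80),f(b,285,150)]),np.hstack([cv2.resize(w['frame'],(400,300)),f(w,200,130)])]))
E
```

```text
6.2667 0.021666311433849724 29.991706609725952 [-0.00948733 -0.03047782  1.15680892] [ 0.52199122 -0.14498814  0.11596893]
8.3333 0.022254494422100767 29.991476833820343 [ 0.86822888 -0.07439811 -0.50866291] [ 0.52194796 -0.1450045   0.24484689]
```

View pics/c3.png

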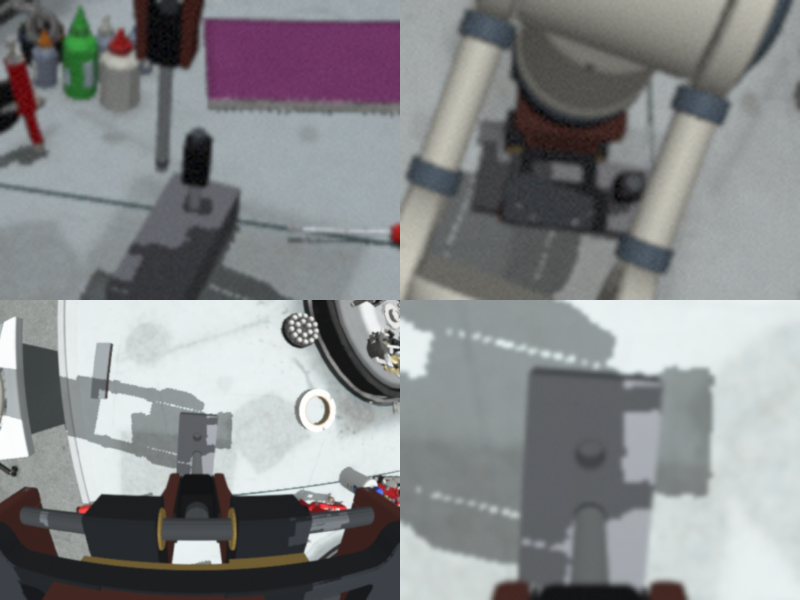

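The rod is held clear of the rack. The side view (top left panel) shows the stem with its tip at (163, 165), and the wrist view shows the stem's tip at (590, 510) in the bottom-right panel. The short rod is still in its socket. I'll fit the stem as a cylinder, locate the hole in all the cameras, and move to a viewing point.

```bash
cat >> h.py <<'E'
from scipy.optimize import least_squares
def stem(P,dep,tcp,R=.014):
    z=P[...,2]; zt=tcp[2]-.106
    m=(dep>0)&(np.hypot(P[...,0]-tcp[0],P[...,1]-tcp[1])<R)&(z>zt-.012)&(z<zt+.075); q=P[m]
    if len(q)<20: return print('stem: few',len(q))
    f=lambda p:np.hypot(q[:,0]-p[0]-p[2]*(q[:,2]-zt),q[:,1]-p[1]-p[3]*(q[:,2]-zt))-.005
    r=least_squares(f,[tcp[0],tcp[1],0,0],loss='soft_l1',f_scale=.0005)
    print('stem n',len(q),'tip xy-tcp mm',((r.x[:2]-tcp[:2])*1e3).round(2),'slope',r.x[2:].round(4),'rms',np.sqrt(np.median(r.fun**2)).round(5),'zmin-tcp',(np.percentile(q[:,2],1)-tcp[2]).round(4)); return r.x
def pproj(im,P):
    c=np.c_[P,np.ones(len(P))]@im['view'].T; K=im['camera_matrix']
    return np.c_[-K[0,0]*c[:,0]/c[:,2]+K[0,2],K[1,1]*c[:,1]/c[:,2]+K[1,2]]
def rect(im,proj,c,z,half=.035,mm=.2):
    n=int(2*half*1e3/mm); g=(np.arange(n)-n/2+.5)*mm/1e3
    X,Y=np.meshgrid(c[0]+g,c[1]+g); p=proj(im,np.c_[X.ravel(),Y.ravel(),np.full(n*n,z)]).astype(np.float32).reshape(n,n,2)
    return cv2.remap(im['frame'],p[...,0],p[...,1],cv2.INTER_CUBIC)   # col->x, row->y
def hole(im,proj,c,z=.09,half=.035,mm=.2):
    r=rect(im,proj,c,z,half,mm); g=cv2.GaussianBlur(cv2.cvtColor(r,cv2.COLOR_BGR2GRAY),(0,0),3)
    k=cv2.HoughCircles(g,cv2.HOUGH_GRADIENT,1,100,param1=60,param2=12,minRadius=58,maxRadius=72)
    if k is not None:
        x,y,R=k[0,0]; cv2.circle(r,(int(x),int(y)),int(R),(0,0,255),1); n=r.shape[0]
        print('hole',np.round([c[0]+(x-n/2+.5)*mm/1e3,c[1]+(y-n/2+.5)*mm/1e3],4),'R mm',R*mm)
    else: print('no circle')
    return r
E
python3 - <<'E'
from h import *
t=[.52195,-.145,.24485]
stem(cloud(load('s3')),load('s3')['depth'],t); stem(fcloud(load('w3')),load('w3')['depth'],t)
c=(.595,.173)
r=[hole(load('s0'),pproj,c),hole(load('t0'),pproj,c),hole(load('w1'),fproj,c)]
move_to([.595,.09,.245],Q(85.2)); hold(.3); s=state(); print(s['time'],s['ee_pos'],s['finger_gap'])
w=grab('wrist','w4'); stem(fcloud(w),w['depth'],s['ee_pos']); r.append(hole(w,fproj,c))
cv2.imwrite('pics/r4.png',np.hstack([cv2.resize(x,(200,200)) for x in r])); cv2.imwrite('pics/r4.png',np.vstack([cv2.imread('pics/r4.png'),cv2.resize(w['frame'],(800,390))[:, :]]))
E
```

```text
stem n 182 tip xy-tcp mm [-0.11 -0.75] slope [-0.0011  0.0085] rms 0.00062 zmin-tcp -0.1037
stem n 414 tip xy-tcp mm [-0.42 -0.84] slope [-0.0007 -0.0003] rms 0.00012 zmin-tcp -0.1035
no circle
no circle
no circle
9.75 [0.59504131 0.08881998 0.24520053] 0.021542956236319143
stem n 414 tip xy-tcp mm [-0.4  -0.86] slope [-0.0008 -0.0008] rms 0.00012 zmin-tcp -0.1041
hole [0.5936 0.1716] R mm 13.1
```

View pics/r4.png

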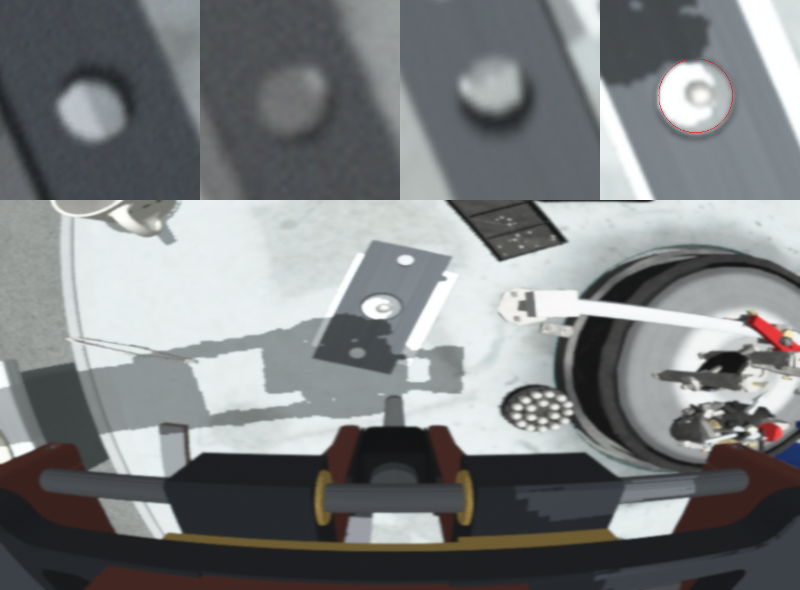

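The wrist view is clear: the hole is circled in the top-right panel with R = 13.1 mm at (0.5936, 0.1716). The stem's tip is near (393, 400), upright and 0.9 mm off the TCP. By eye the top and side rectifications give about (0.592, 0.174–0.175), within calibration error. I'll measure again from a second wrist place, then go over the hole and check in the side view.

```bash
python3 - <<'E'
from h import *
c=(.594,.172)
move_l([.594,.125,.245],.1); hold(.2); s=state()
w=grab('wrist','w5'); stem(fcloud(w),w['depth'],s['ee_pos']); r1=hole(w,fproj,c)
P=fcloud(w); m=(w['depth']>0)&(np.hypot(P[...,0]-c[0],P[...,1]-c[1])<.012)&(P[...,2]>.036)&(P[...,2]<.046); q=P[m]; print('dop',len(q),q.mean(0),(q.min(0)+q.max(0))/2)
m=(w['depth']>0)&(np.hypot(P[...,0]-c[0],P[...,1]-c[1])<.04)&(P[...,2]>.084)&(P[...,2]<.093); print('plate z',np.median(P[m][:,2]))
move_l([.594,.1725,.245],.08); hold(.5); s=state(); print(s['time'],s['ee_pos'])
a=grab('side','s5'); x=stem(cloud(a),a['depth'],s['ee_pos'])
w=grab('wrist','w6'); stem(fcloud(w),w['depth'],s['ee_pos'])
cv2.imwrite('pics/c5.png',np.hstack([cv2.resize(a['frame'][205:325,150:260],(550,600),interpolation=cv2.INTER_CUBIC),cv2.resize(r1,(250,250)).repeat(1,0) if 0 else cv2.copyMakeBorder(cv2.resize(r1,(250,250)),0,350,0,0,0)]))
E
```

```text
stem n 412 tip xy-tcp mm [-0.42 -0.86] slope [-0.0009 -0.0004] rms 0.00012 zmin-tcp -0.1043
hole [0.5934 0.1732] R mm 12.4800005
dop 85 [0.59439365 0.17357982 0.03937375] [0.5940927  0.17349815 0.03904821]
plate z 0.09013166864294031
11.7917 [0.59404367 0.17232971 0.24502827]
stem n 251 tip xy-tcp mm [-0.05 -0.5 ] slope [-0.0017  0.0055] rms 0.00044 zmin-tcp -0.1031
stem n 416 tip xy-tcp mm [-0.43 -0.8 ] slope [-0.0009 -0.0004] rms 0.00013 zmin-tcp -0.1042
```

View pics/c5.png

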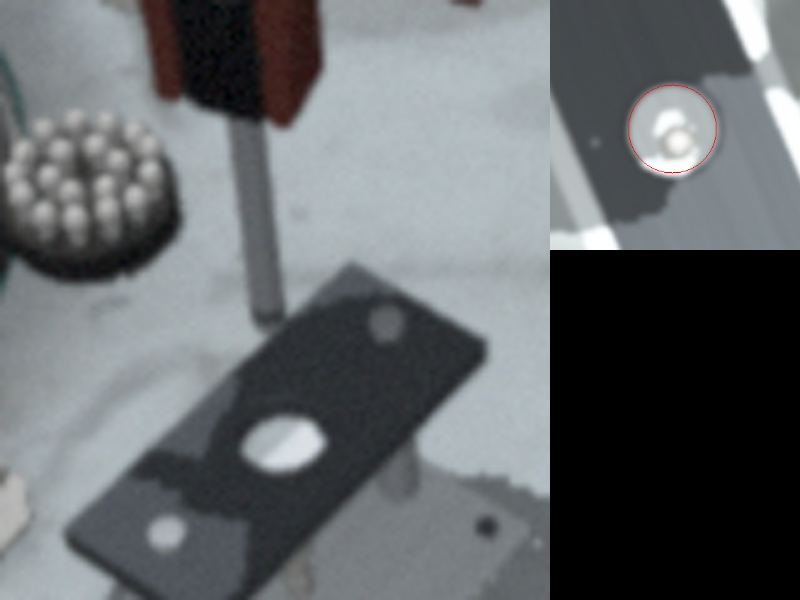

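The side view shows the stem's tip at (267, 318), well above the plate, and the hole at (285, 442), with the tip about over it. The hole's y estimates spread from 0.1716 to 0.1755, so I'll take two wrist views from opposite sides, where the camera biases cancel.

```bash
python3 - <<'E'
from h import *
c=(.594,.173); R=[]
for k,(dx,psi) in enumerate(((-.045,-5),(.045,175))):
    move_to([c[0]+dx,c[1],.25],Q(psi)); hold(.3); s=state(); print(s['time'],s['ee_pos'])
    w=grab('wrist',f'w7{k}'); stem(fcloud(w),w['depth'],s['ee_pos'])
    P=fcloud(w); m=(w['depth']>0)&(np.hypot(P[...,0]-c[0],P[...,1]-c[1])<.012)&(P[...,2]>.036)&(P[...,2]<.046); q=P[m]; print('dop',len(q),q.mean(0) if len(q) else 0)
for t,pr in (('w70',fproj),('w71',fproj),('w5',fproj),('w4',fproj),('s0',pproj),('s5',pproj),('t0',pproj),('w1',fproj)):
    r=rect(load(t),pr,c,.09,.02,.1); r=cv2.resize(r,(200,200)); r=cv2.normalize(r,None,0,255,cv2.NORM_MINMAX); r=np.clip(r.astype(float)*1.6,0,255).astype(np.uint8) if t in('s0','t0','w1') else r
    cv2.circle(r,(100,100),65,(0,0,255),1); R.append(r)
cv2.imwrite('pics/r7.png',np.vstack([np.hstack(R[:4]),np.hstack(R[4:])]))
E
```

```text
13.6083 [0.54903252 0.17299158 0.24993267]
stem n 413 tip xy-tcp mm [-1.13 -0.36] slope [0.0002 0.0007] rms 0.00012 zmin-tcp -0.104
dop 77 [0.59440247 0.17322672 0.03919497]
16.6333 [0.63897431 0.17300776 0.2500698 ]
stem n 412 tip xy-tcp mm [ 0.04 -0.18] slope [ 0.001  -0.0008] rms 0.00011 zmin-tcp -0.1036
dop 76 [0.59376312 0.17375943 0.03916338]
```

View pics/r7.png

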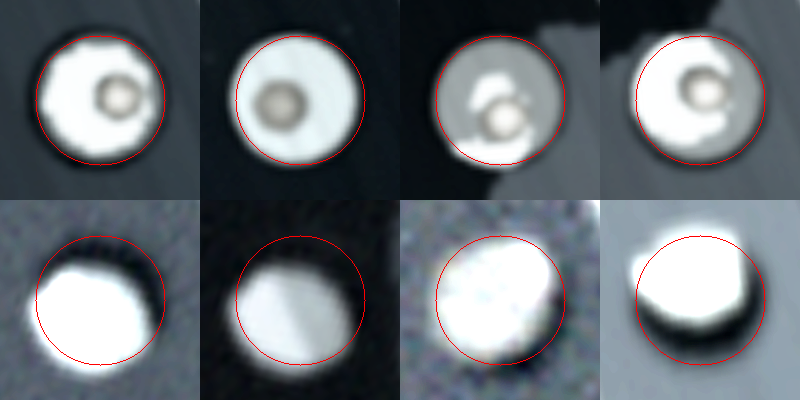

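The two opposite views put the hole at about (0.5938, 0.1728) and (0.593, 0.1724). The other views centre near (0.5935, 0.173), and the dop reads (0.594, 0.1735). The tip offset averages out to about 0.6 mm in tool -x. I'll stay at 175° and lower it.

```bash
python3 - <<'E'
from h import *
move_l([.593,.173,.25],.08); hold(.2); move_l([.593,.173,.21],.06); hold(.3)
s=state(); a=grab('side','s8'); stem(cloud(a),a['depth'],s['ee_pos']); print(s['time'],s['ee_pos'],s['ft_force'])
move_l([.593,.173,.1545],.03); hold(.5); s=state(); print(s['time'],s['ee_pos'],s['ft_force'],s['finger_force'],s['finger_gap'])
b=grab('side','s9'); w=grab('wrist','w9'); stem(fcloud(w),w['depth'],s['ee_pos'])
cv2.imwrite('pics/c9.png',np.hstack([cv2.resize(i['frame'][225:325,150:260],(400,364),interpolation=cv2.INTER_CUBIC) for i in (a,b)]))
E
```

```text
stem n 231 tip xy-tcp mm [ 0.51 -0.09] slope [-0.0019  0.0003] rms 0.00042 zmin-tcp -0.104
18.725 [0.59311332 0.17304738 0.21038003] [ 0.00872978 -0.26307835 -1.27391035]
21.275 [0.59300448 0.17299951 0.15450793] [-0.36745242  0.27525103 -0.71943012] 29.991483092308044 0.021715060668162735
stem n 607 tip xy-tcp mm [ 0.15 -0.1 ] slope [-0.0013 -0.0022] rms 0.00022 zmin-tcp -0.0964
```

View pics/c9.png

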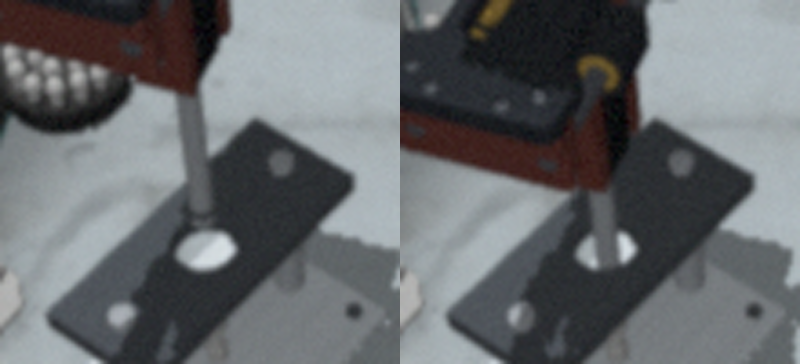

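The right panel shows the stem inside the hole at (605, 245), with light visible on both sides. The forces are at baseline and the grip is firm, so I'm handing it in.

```bash
python3 -c "
from bench import *
print(job_done())"
```

```text
the job is handed in; nothing more can be done
None
```

The job is handed in, with no verdict returned: the gripper holds the long rod upright and still in the guide hole, centred to about 1–2 mm by my measurements, its tip commanded to about 8 mm above the dop, with no sign of contact in the wrist forces.

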